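# Draw the safety bolt and wind down the nipping press

### The arm

A 6-joint arm with a two-finger parallel gripper is mounted at the origin on a cart in front of the work surface, level with it; the furniture and walls round the work are solid. World frame = base frame: x ahead of the robot, y to its left, z up, the work surface at z = 0. Lengths are in mm, angles in degrees, forces in N, time in s.
With the tool pointing down it reaches from about 300 to 850 mm from the base axis. Payload 4.2 kg.
Tool frame: the origin (TCP) lies on the centre line of the jaws, within the pads' length; the fingertips stand 14 mm ahead of it and the grasp point (between the pads) lies 5 mm behind it; x points along the fingers, y is the direction in which the jaws open and shut, and the axes are right-handed (so a half turn about x gives the same grasp; the last joint's range is limited). The gripper opens to 91 mm and grips with 3 to 60 N. Pads are 32 mm wide; open, the fingers measure 118 mm over their backs; the gripper's body (76 mm by 178 mm) begins 60 mm behind the grasp point.
Start: joints at [62.624, 18.312, 89.639, -0, 72.044, -1.146], TCP at [254.14, 515.805, 227.976] pointing down, gripper open.
Joint ranges: [-177.97, 177.97], [-48.28, 115.42], [12.27, 149.76], [-77.06, 257.06], [2.81, 150.46], [-146.56, 146.56]. Speed limits (degrees/s): [147.25, 147.25, 180, 180, 180, 180].

### API

Orientations are given as [roll, pitch, yaw] about the fixed x, y, z axes, in that order (R = Rz(yaw) Ry(pitch) Rx(roll)).
In Python, from workcell import readout, optics, env gives the robot as it stands.
- The arm moves only by the shell command python3 -m creep 'ROWS' [OPENING] [FORCE]. ROWS is JSON, a list of rows, each an object with "translation": the shift along the world's x, y, z in cm, a list of three; "delta_rot": the turn, a rotation vector about the world's x, y, z in rad, a list of three. In form: [{"translation": [dx, dy, dz], "delta_rot": [rx, ry, rz]}, ...]. A call has 1 to 5 rows; each row shifts and turns the commanded pose from where the row before left it; what a row does not reach is not made up. A row lasts 1/12 s, in which the tool goes at most 41.7 mm and 7.16 degrees, less where a joint would pass 70% of its speed; a pose out of reach is approached as far as the arm can. A call with a gripper value outside its range is refused whole. OPENING is the gripper's target within -1 to 1 (fully open at 1, half-way at 0, shut at -1), set as the call begins (- or left out, the last holds). The fingers move at their own pace and stop on an object; FORCE is the grip in N (left out, the last holds). Time passes only in rows, so rows that do not move let the fingers close. It gives the time, the measured TCP pose, the force and the opening at its end, in the units of the state.
- readout.state(): the state, without advancing time (a new reading comes with each control period).
- optics.grab_frame(name): name is "scene" or "top" or "wrist"; returns (picture, depth): 480x640x3 uint8, red, green, blue; 480x640 float32, mm along the optical axis (not along the pixel's ray), 0 where there is no reading.
- optics.camera_params(name): a dict with "mtx" (3x3 intrinsics, pixels), "k1" (the pictures are not rectified: a ray, as slopes to the right and down, at radius r is drawn at 1 + k1 r^2 times it, then the intrinsics apply), "R" (3x3) and "t" (3): a world point X has camera coordinates R X + t. Camera axes: x right, y down, z forward; pixel columns grow to the right and rows downward; lengths in mm; the calibration is good to about 2 mm. A picture is of the moment at which its call begins: read the wrist's pose just before it. camera_params takes no time and is no camera call; for the wrist camera it gives the pose at the moment of the call.
- env.job_done(): hands the job in, once; it reports no verdict.
The state is a dict: "time_s": time; "qpos": joint angles; "qvel": joint speeds; "effort": joint torques, N m; "ee_pos": TCP position; "ee_rot": TCP orientation; "force": force on the tool from outside, world axes, zero at the start; "torque": the same for the moment, N m; "gripper_width": finger opening in mm.
Only numpy, scipy, OpenCV 4.12 (cv2) and the standard library are available. Lean on these libraries where they do the work, as an engineer would, in place of code of your own. Each camera call takes 0.05 s, during which the arm holds its last target.

### The job

Work the nipping press: one tall container, the bottle or the can, stands in the way of its handle, so first set that one aside, upright on the worktop and clear of the handle's swing. Then draw the safety bolt fully out by its upright tab and swing the handle clockwise right round to its stop, so that the platen is fully down; the handle must not strike the containers, and everything else stays where it stands.

Things in the scene. Friction and masses are not known exactly. Their poses are not given: they have to be found in the camera images.
- press: Bench nipping press, fixed. Origin on the worktop under its vertical screw axis; its x points to its back (front is -x), y to its left. In its frame (mm): base plate x -70..75, y -110..110, 16 high; crosshead x -20..20, y -105..105, top z 92 (bolt heads 97); hub on the axis, radius 24, top z 140. Outrigger with the bolt's rail: x -47..3, y -100..-250, top z 119.
- swing_centre (a point): Centre of the handle's swing, on the screw axis at z 118 mm, axes as the press's. The handle fills the disc of radius 120 mm round it at z 110..165 mm and sweeps through the press's front (from its -y by -x towards +y); whatever there is taller than 105 mm is in its way. Fixed tins stand beyond world x 0.69 m; ink guns hang there whose handles lean out to x 0.66 at z 0.4 to 0.6.
- handle (a joint): Turn of the handle, rad: 0 parked, arm along the press's -y; grows clockwise from above; 1.57 arm along its -x; 1.92 stop, platen fully down. A level round steel bar 16 mm thick, its axis at z 118 mm, 115 mm long from the screw axis, bare from 24 to 89 mm. Stays where left; about 4 N to push at 70 mm radius. The engaged bolt stops it at about 0.05 rad.
- handle_knob (a point): Centre of the dark wooden knob standing upright on the handle's end, 103 mm from the screw axis, z 148 mm; 28 mm thick, top at z 165 mm.
- lock_bolt (a joint): Draw of the safety bolt, m: 0 engaged, 0.045 fully drawn at its stop. Slides out along the press's -y, away from the screw axis; stays where left; 3 to 5 N. Steel bar 18 mm wide, 107 mm long, top at z 128 mm, at press x -22 mm; its inner end bars the arm's way.
- bolt_tab (a point): Middle of the upright steel thumb tab on the bolt: 30 mm wide (press x), 12 mm thick (press y), from the bolt's top at z 128 up to z 169 mm. With the bolt engaged it lies at press (-22, -175, 149) mm, 50 mm clear of the parked knob.
- bottle_mid (a point): Centre of the black square plastic bottle, 58x58 mm, 184 mm tall (body to 166, cap 32 mm wide above), 0.3 to 0.6 kg, 92 mm above its underside, axes square to its sides, z up. Stands upright, either in front of the press within the handle's swing or to its left, clear of it.
- can_mid (a point): Centre of the oblong red solvent can with a screw cap, 40 mm (its x) by 66 mm (its y), 144 mm tall (body to 129, cap 26 mm wide above), 0.3 to 0.6 kg, 72 mm above its underside, z up. Stands upright in the other of the two places.
- ink_tin: Bystander: round ink tin, 71 mm across, 51 mm high; origin at the centre of its underside, right of the press's front.
- water_jar: Bystander: glass jar, 66 mm across, 82 mm high; origin at the centre of its underside, left of the press's front.
- ink_tube: Bystander: ink tube lying flat, 152 mm long (its x), 58 wide, 40 high; origin under its centre.
- brayer: Bystander: small brayer lying on its roller, 161 mm long (its x), 136 wide, 64 high; origin under its centre.
- baren: Bystander: round printing baren, 100 mm across, 40 mm high; origin under its centre.
- bottle_black: The same bottle as bottle_mid; this origin is the centre of its underside.
- solvent_can: The same can as can_mid; this origin is the centre of its underside.
Mind the look-alikes: they are no part of the job. Of the things like the bottle_black, leave any that is purple; of the rest the smaller one is meant.

How it is judged (in metres and radians):
On the way, in this order (a step that is already met when the one before it is completed fails the run):
1. the safety bolt is drawn (more than 36 of its 45 mm) while the handle is still parked (less than 0.2 rad) (value of joint lock_bolt above 0.036 m and value of joint handle below 0.2 rad), for 0.2 s.
2. the handle is swung round to its stop (more than 1.85 of 1.92 rad) (value of joint handle above 1.85 rad), for 0.2 s.
At the end, for the whole second after the job is handed in: The bolt is drawn by more than 36 mm and the handle stands at more than 1.85 rad, at rest; the bottle and the can both stand upright (within 0.1 rad) at rest on the worktop (within 8 mm of standing height), their centres more than 155 mm from the press's screw axis (value of joint handle above 1.85 rad and value of joint lock_bolt above 0.036 m and velocity of joint handle below 0.05 rad/s and angle between each of bottle_mid, can_mid's own z axis and vertical below 0.1 rad and horizontal distance between each of bottle_mid, can_mid and press above 0.155 m and height (world z) of bottle_mid between 0.084 and 0.1 m and linear speed of each of bottle_black, solvent_can below 0.02 m/s and height (world z) of can_mid between 0.064 and 0.08 m); the robot touches nothing.
It fails at once if the bottle or the can is tipped over (more than 0.5 rad) (angle between any of bottle_mid, can_mid's own z axis and vertical above 0.5 rad).
It fails at once if the handle strikes the bottle or the can (more than 0.4 N) (contact force between handle and bottle_black above 0.4 N or contact force between handle and solvent_can above 0.4 N).
It fails at once if both the bottle and the can are moved by more than 30 mm (only the one in the way may be) (distance of each of bottle_mid, can_mid from where it was at the start of the episode above 0.03 m).
It fails at once if another loose thing (tin, jar, tube, brayer, baren) is shifted by more than 30 mm (distance of any of ink_tin, water_jar, ink_tube, brayer, baren from where it was at the start of the episode above 0.03 m).
It also fails if it takes over 67 s, if anything falls off the work surface, if the arm or the gripper's body presses on something with over 40 N, if the wrist force passes 120 N, or if a joint passes its speed limit or range.

## Working session

There is one attempt and no reset: what is moved stays moved. The work goes in short steps, Python scripts to look and compute and a shell command to move; the robot and the scene stay as the last step left them, time stands still between calls to the robot, and variables do not carry over. Pictures are saved under pics/ and viewed, and the job is handed in when it is done.

```bash
ls; mkdir -p pics; cat > h.py <<'E'
import numpy as np, cv2
from workcell import readout, optics, env
def grab(n):
    p=optics.camera_params(n); im,d=optics.grab_frame(n); np.savez(f'{n}.npz',im=im,d=d,**{k:np.array(p[k]) for k in('mtx','k1','R','t')}); return im,d,p
def load(n):
    z=np.load(f'{n}.npz'); return z['im'],z['d'],z
def cloud(n):
    im,d,p=load(n); M=p['mtx'];R=p['R'];t=p['t']
    v,u=np.mgrid[0:480,0:640].astype(float)
    pts=np.stack([u.ravel(),v.ravel()],1)[:,None]
    s=cv2.undistortPoints(pts,M,np.array([float(p['k1']),0,0,0,0]))[:,0]
    z=d.ravel(); X=np.stack([s[:,0]*z,s[:,1]*z,z],1)
    W=(X-t)@R
    W[z==0]=np.nan
    return im,W.reshape(480,640,3)
def save(im,n): cv2.imwrite(f'pics/{n}.png',im[:,:,::-1])
E
python3 - <<'E'
from h import *
print(readout.state())
for n in('scene','top'):
    im,d,p=grab(n); save(im,n+'0'); print(n,p)
E
```

```text
pics
{'time_s': 0.0, 'qpos': array([ 6.26267492e+01,  1.83506187e+01,  8.97048966e+01,  1.65702028e-03,
        7.20434662e+01, -1.14605035e+00]), 'qvel': array([-0.05006118, -0.00986971,  0.02900625,  0.0636082 ,  0.00783351,
       -0.02899593]), 'effort': array([-1.20616984e-03, -4.12468243e+01, -2.31966448e+01,  7.23495358e-02,
        4.59504244e-02, -1.34742995e-04]), 'ee_pos': array([253.88800217, 515.39071468, 227.14073316]), 'ee_rot': array([ -92.05791315,   89.901006  , -118.28562579]), 'force': array([-0.11238241, -0.54808886, -0.01112711]), 'torque': array([ 0.00862731, -0.01373783, -0.05112005]), 'gripper_width': 91.43203139722952}
scene {'mtx': array([[576.94909851,   0.        , 317.92314678],
       [  0.        , 576.94909851, 248.36863544],
       [  0.        ,   0.        ,   1.        ]]), 'k1': -0.04944038728785994, 'R': array([[ 0.829567  , -0.5582289 ,  0.01410978],
       [-0.40433795, -0.61791807, -0.67430563],
       [ 0.38513558,  0.55367658, -0.73831756]]), 't': array([-431.51071016,  313.75173877, 2043.13887971])}
top {'mtx': array([[588.00250307,   0.        , 320.42789062],
       [  0.        , 588.00250307, 244.4603732 ],
       [  0.        ,   0.        ,   1.        ]]), 'k1': 0.06856397302298786, 'R': array([[-0.02578447, -0.99964662, -0.00646574],
       [-0.99573683,  0.02625555, -0.08842402],
       [ 0.08856254,  0.00415821, -0.99606194]]), 't': array([  48.77723052,  535.81024704, 1758.28950213])}
```

View pics/scene0.png

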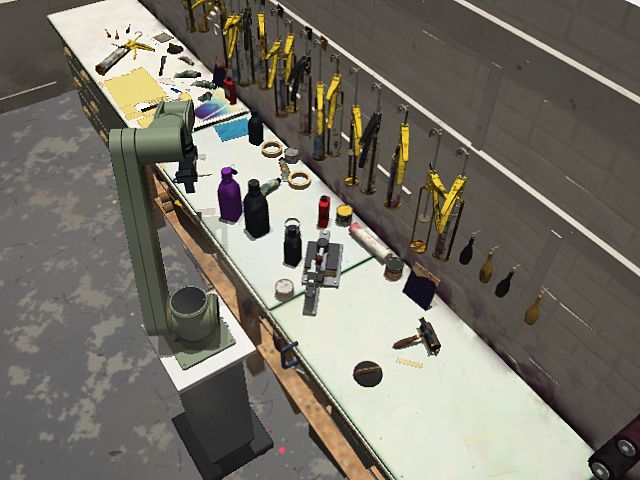

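View pics/top0.png

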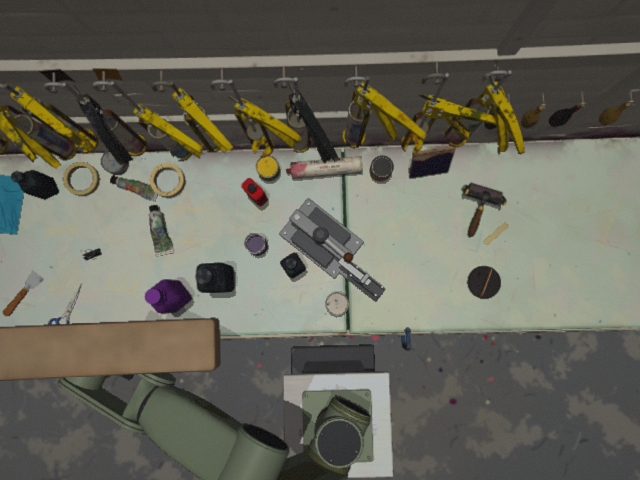

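The top view shows three bottle-like things: small black at (292,265), large black at (215,278) and purple at (168,296). The only can is red at (255,192), the press is at (322,237), and the bolt tab is near (365,278). I take the small black bottle, in front of the press, and check it in a close crop.

```bash
python3 - <<'E'
from h import *
im,W=cloud('top')
c=im[140:330,180:420]; save(cv2.resize(c,(800,633),interpolation=cv2.INTER_CUBIC)[:600],'topc')
ims,Ws=cloud('scene')
c=ims[180:330,220:420]; save(cv2.resize(c,(800,600),interpolation=cv2.INTER_CUBIC),'scc')
for n,(u,v) in dict(bottle=(292,265),big=(215,278),can=(255,192),hub=(321,234),knob=(348,257),tab=(365,278),jar=(256,243),tin=(336,303)).items():
    w=W[v-2:v+3,u-2:u+3].reshape(-1,3); print(n,np.nanmedian(w,0).round(1))
# xy clusters by height
ok=~np.isnan(W[...,0])
for lo,hi in((100,125),(125,135),(135,150),(150,175),(175,200)):
    m=ok&(W[...,2]>lo)&(W[...,2]<hi)&(W[...,0]<660)&(W[...,0]>250)&(abs(W[...,1])<330)
    n,l,st,ce=cv2.connectedComponentsWithStats(m.astype(np.uint8))
    for i in range(1,n):
        if st[i,4]>8: 
            p=W[l==i]; print(lo,hi,st[i,4],ce[i].round(0),p.mean(0).round(0),cv2.minAreaRect(p[:,:2].astype(np.float32)))
E
```

```text
bottle [468.2 113.6 183.8]
big [436.6 319.  219.2]
can [683.9 218.1 128.1]
hub [556.2  31.9 139.9]
knob [487.3 -41.8 165.1]
tab [427.8 -87.  167.7]
jar [545.1 227.9  40.9]
tin [359.6  -7.   47.3]
100 125 15 [317. 241.] [540.  43. 107.] ((541.0452270507812, 44.631690979003906), (30.50950050354004, 7.608813762664795), 57.61526107788086)
100 125 84 [335. 247.] [520.  -6. 121.] ((519.5211791992188, -6.867950439453125), (68.06971740722656, 16.22175407409668), 48.324951171875)
100 125 69 [297. 267.] [465. 102. 116.] ((469.75921630859375, 102.968017578125), (40.9031982421875, 70.41462707519531), 71.54652404785156)
100 125 12 [281. 262.] [480. 149. 118.] ((481.11627197265625, 148.77920532226562), (17.172012329101562, 6.591934680938721), 0.9946727752685547)
100 125 11 [342. 261.] [479. -25. 123.] ((479.0515441894531, -25.91849136352539), (11.414169311523438, 11.49817180633545), 88.24279022216797)
100 125 11 [347. 265.] [468. -40. 123.] ((467.2812805175781, -39.869049072265625), (5.7892255783081055, 17.03367805480957), 87.97838592529297)
100 125 40 [228. 277.] [442. 301. 112.] ((444.0630798339
[... 2079 characters left out ...]
 [223. 278.] [438. 308. 164.] ((440.72503662109375, 312.0081481933594), (27.149978637695312, 78.87696075439453), 84.2150650024414)
150 175 13 [293. 267.] [463. 112. 162.] ((463.97430419921875, 111.30172729492188), (8.726478576660156, 28.412940979003906), 29.02076530456543)
150 175 45 [364. 278.] [428. -85. 168.] ((428.12640380859375, -85.36088562011719), (11.43519401550293, 29.91653823852539), 51.169368743896484)
175 200 100 [291. 263.] [474. 118. 184.] ((473.6567077636719, 117.76372528076172), (30.55797004699707, 27.728439331054688), 86.63964080810547)
175 200 180 [218. 277.] [441. 315. 187.] ((442.3519287109375, 316.7586364746094), (25.78595542907715, 74.27388000488281), 89.72774505615234)
```

View pics/topc.png

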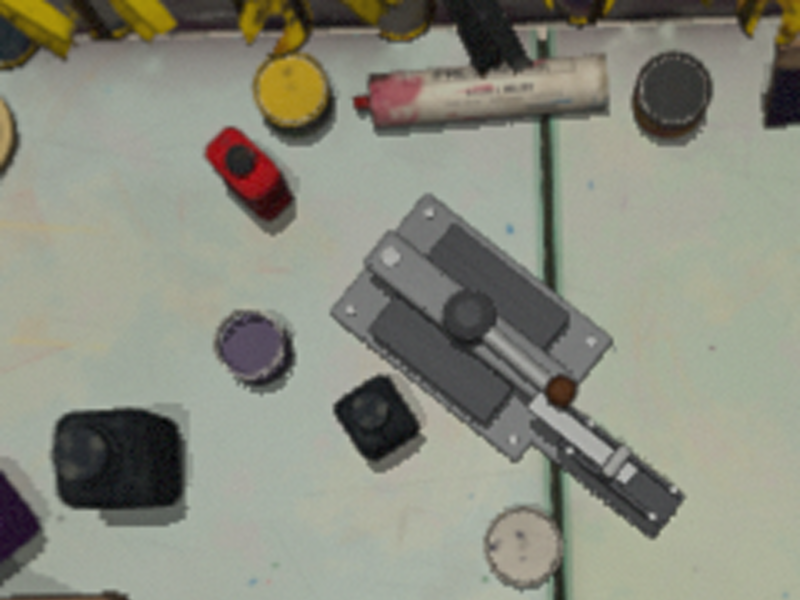

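View pics/scc.png

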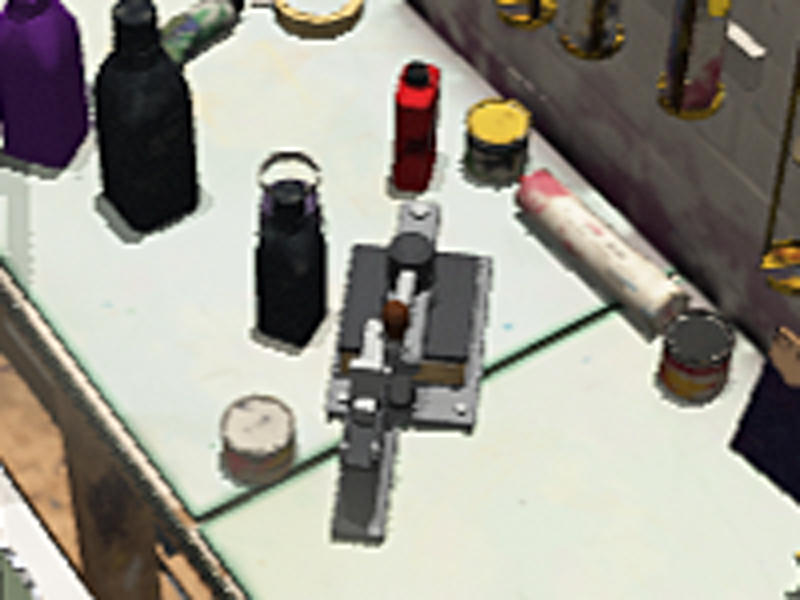

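```bash
python3 - <<'E'
from h import *
P=[]
for n in('top','scene'):
    im,W=cloud(n)
    near=(np.hypot(W[...,0]-474,W[...,1]-118)<50)
    m=near&(W[...,2]>25)&(W[...,2]<125); p=W[m]; print(n,len(p)); P.append(p)
    # side-face normals via rects
    print(cv2.minAreaRect(p[:,:2].astype(np.float32)))
    # hub and knob
    hb=(np.hypot(W[...,0]-557,W[...,1]-34)<35)&(abs(W[...,2]-140)<3); q=W[hb]; print('hub',cv2.minEnclosingCircle(q[:,:2].astype(np.float32)),len(q))
    kb=(np.hypot(W[...,0]-489,W[...,1]+43)<25)&(W[...,2]>158); q=W[kb]; print('knob',len(q),cv2.minEnclosingCircle(q[:,:2].astype(np.float32)),q.mean(0))
    tb=(np.hypot(W[...,0]-428,W[...,1]+85)<30)&(W[...,2]>160); q=W[tb]; print('tab',len(q),cv2.minAreaRect(q[:,:2].astype(np.float32)),q.mean(0))
    cb=(np.hypot(W[...,0]-684,W[...,1]-218)<60)&(W[...,2]>60); q=W[cb]; print('can',len(q),cv2.minAreaRect(q[:,:2].astype(np.float32)),q.max(0))
    for a,b in(((440,315),60),((400,400),60)):
        q=W[(np.hypot(W[...,0]-a[0],W[...,1]-a[1])<b)&(W[...,2]>20)]; print('other',a,len(q),q.max(0).round(),q.min(0).round())
A=np.vstack(P); 
from scipy.optimize import least_squares
def f(x):
    c,s=np.cos(x[2]),np.sin(x[2]); d=A[:,:2]-x[:2]; u=d@[c,s]; v=d@[-s,c]
    return np.maximum(abs(u),abs(v))-29
for y in (0,.3,.6,.9,1.2):
    r=least_squares(f,[474,118,y],loss='soft_l1',f_scale=2); print(r.x[:2],np.rad2deg(r.x[2]),r.cost)
im,W=cloud('top')
# tool axes
from scipy.spatial.transform import Rotation as Ro
s=readout.state(); print(Ro.from_euler('xyz',s['ee_rot'],degrees=True).as_matrix().round(3))
E
```

```text
top 121
((477.87957763671875, 111.01061248779297), (57.686309814453125, 72.52323913574219), 30.749696731567383)
hub ((556.74755859375, 34.06397247314453), 20.99786376953125) 80
knob 59 ((486.7878112792969, -40.766700744628906), 12.98668098449707) [488.18700997 -41.58880813 163.85132066]
tab 44 ((428.12640380859375, -85.36088562011719), (11.43519401550293, 29.91653823852539), 51.169368743896484) [427.41577243 -84.78928269 167.84549998]
can 646 ((699.9733276367188, 226.0391845703125), (75.52760314941406, 61.93695068359375), 4.209944725036621) [739.90861644 258.77474038 628.26988648]
other (440, 315) 1004 [482. 374. 268.] [401. 299.  20.]
other (400, 400) 577 [444. 460. 264.] [367. 341.  20.]
scene 328
((470.1921691894531, 99.62672424316406), (48.523765563964844, 73.59717559814453), 72.72772979736328)
hub ((552.6138305664062, 26.33307456970215), 26.243772506713867) 35
knob 29 ((486.8454895019531, -43.34159851074219), 14.1366605758667) [486.79546674 -46.35278535 165.43128509]
tab 30 ((427.35296630859375, -90.81339263916016), (15.269182205200195, 28.941173553466797), 62.86258316040039) [428.15210632 -88.31972872 168.8676414 ]
can 310 ((697.244873046875, 226.2610321044922), (89.14143371582031, 40.92219924926758), 45.87897872924805) [737.3382288  259.83009579 630.06771575]
other (440, 315) 1035 [487. 367. 272.] [395. 289.  20.]
other (400, 400) 618 [437. 459. 265.] [365. 340.  21.]
[476.73051156 119.42528747] 29.44562262600578 1385.1470253933803
[476.73051051 119.42528806] 29.445634464795138 1385.147025392816
[476.73051147 119.42528752] 29.445623635233048 1385.1470253932603
[476.73051043 119.42528811] 29.445635387120614 1385.1470253928496
[476.73051043 119.42528811] 29.445635415210422 1385.147025392851
[[-0.001  0.442  0.897]
 [-0.001  0.897 -0.442]
 [-1.    -0.002 -0.   ]]
```

The crops confirm the small black bottle at about (476,118), yaw 29° mod 90, 184 tall. It stands 118 mm from the screw axis at (557,34), so it is in the handle's way. The can is clear. Next I raise the arm and travel over.

```bash
python3 -m creep '[{"translation":[0,0,4],"delta_rot":[0,0,0]},{"translation":[0,0,4],"delta_rot":[0,0,0]},{"translation":[0,0,4],"delta_rot":[0,0,0]},{"translation":[1.7,-3,0],"delta_rot":[0,0,-0.05]},{"translation":[1.7,-3,0],"delta_rot":[0,0,-0.05]}]' 1
python3 -m creep '[{"translation":[1.7,-3,0],"delta_rot":[0,0,-0.05]},{"translation":[1.7,-3,0],"delta_rot":[0,0,-0.05]},{"translation":[1.7,-3,0],"delta_rot":[0,0,-0.05]},{"translation":[1.7,-3,0],"delta_rot":[0,0,-0.05]},{"translation":[1.7,-3,0],"delta_rot":[0,0,-0.05]}]'
python3 -m creep '[{"translation":[1.7,-3,0],"delta_rot":[0,0,-0.05]},{"translation":[1.7,-3,0],"delta_rot":[0,0,-0.05]},{"translation":[1.7,-3,0],"delta_rot":[0,0,-0.05]},{"translation":[0,0,0],"delta_rot":[0,0,-0.05]},{"translation":[0,0,0],"delta_rot":[0,0,-0.05]}]'
python3 - <<'E'
from h import *
im,d,p=grab('wrist'); save(im,'w1'); print(readout.state()['ee_pos'],p['k1'])
E
```

```text
time_s: 0.52
ee_pos: [288.5, 456.9, 350.3]
ee_rot: [87.6, 89.7, 55.7]
force: [-0.0, -0.6, -1.5]
gripper_width: 91.1
time_s: 0.93
ee_pos: [373.4, 304.1, 347.7]
ee_rot: [-89.5, 90.0, -135.9]
force: [-0.0, 0.2, 0.6]
gripper_width: 91.1
time_s: 1.35
ee_pos: [424.8, 213.9, 347.6]
ee_rot: [-85.2, 89.9, -146.2]
force: [0.1, 0.3, 0.2]
gripper_width: 91.1
[424.45759761 214.63997587 347.5537083 ] -0.045574143152530715
```

View pics/w1.png

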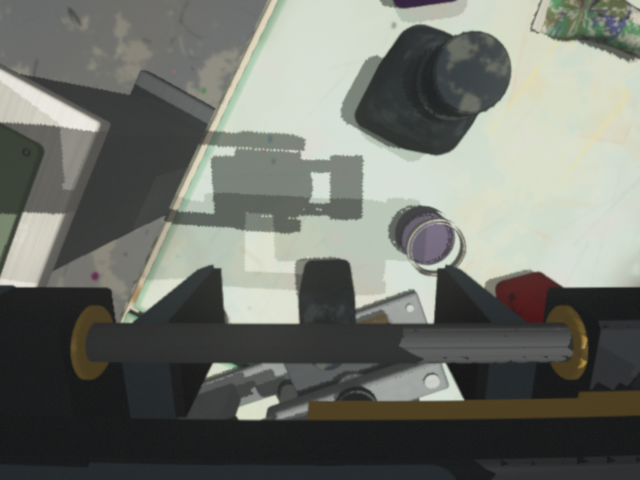

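The wrist view shows the small bottle at about (327,290), with its sides square to the jaws, and the jar at (427,240). I measure the bottle from this view.

```bash
python3 - <<'E'
from h import *
im,W=cloud('wrist')
c=W[262:318,298:358].reshape(-1,3); 
m=(np.hypot(c[:,0]-476,c[:,1]-118)<60)&(c[:,2]>40)&(c[:,2]<200); c=c[m]; print(len(c))
for lo,hi in((40,100),(100,150),(150,170),(175,190)):
    q=c[(c[:,2]>lo)&(c[:,2]<hi)]
    if len(q)>5: print(lo,len(q),q.mean(0).round(1),cv2.minAreaRect(q[:,:2].astype(np.float32)))
s=readout.state(); 
from scipy.spatial.transform import Rotation as Ro
R=Ro.from_euler('xyz',s['ee_rot'],degrees=True).as_matrix(); print(R.round(3),s['ee_pos'],s['qpos'])
E
```

```text
2621
40 931 [460.5 143.1  72.2] ((461.6004333496094, 140.4534912109375), (57.46527862548828, 8.55305290222168), 31.15180206298828)
100 1690 [464.  138.2 124.8] ((466.81671142578125, 132.5415802001953), (57.52543640136719, 28.383325576782227), 28.870121002197266)
[[-0.001  0.874  0.485]
 [-0.     0.485 -0.874]
 [-1.    -0.001 -0.   ]] [424.45759761 214.63997587 347.5537083 ] [ 2.54335304e+01  6.04202507e+00  8.87013887e+01  8.72530149e-03
  8.53061987e+01 -3.58256091e+00]
```

```bash
python3 -m creep '[{"translation":[1.7,-3.2,0],"delta_rot":[0,0,0]},{"translation":[1.7,-3.2,0],"delta_rot":[0,0,0]},{"translation":[1.6,-3.2,0],"delta_rot":[0,0,0]},{"translation":[0,0,0],"delta_rot":[0,0,0]},{"translation":[0,0,-4],"delta_rot":[0,0,0]}]'
python3 -m creep '[{"translation":[0,0,-4],"delta_rot":[0,0,0]},{"translation":[0,0,-3],"delta_rot":[0,0,0]},{"translation":[0,0,-2],"delta_rot":[0,0,0]},{"translation":[0,0,0],"delta_rot":[0,0,0]},{"translation":[0,0,0],"delta_rot":[0,0,0]}]'
```

```text
time_s: 1.82
ee_pos: [478.6, 119.5, 313.8]
ee_rot: [74.4, 89.1, 13.7]
force: [1.7, 0.7, 1.3]
gripper_width: 91.4
time_s: 2.23
ee_pos: [473.5, 120.3, 217.5]
ee_rot: [-112.3, 89.9, -172.8]
force: [-0.7, -0.8, -0.5]
gripper_width: 91.1
```

```bash
python3 -m creep '[{"translation":[0.1,-0.1,-2.5],"delta_rot":[0,0,0]},{"translation":[0,0,-2.5],"delta_rot":[0,0,0]},{"translation":[0,0,-2],"delta_rot":[0,0,0]},{"translation":[0,0,-1.5],"delta_rot":[0,0,0]},{"translation":[0,0,0],"delta_rot":[0,0,0]}]'
python3 -m creep '[{"translation":[0,0,0],"delta_rot":[0,0,0]},{"translation":[0,0,0],"delta_rot":[0,0,0]}]'
python3 - <<'E'
from h import *
im,d,p=grab('wrist'); save(im,'w2')
E
```

```text
time_s: 2.65
ee_pos: [474.6, 119.1, 132.2]
ee_rot: [-110.3, 89.9, -170.9]
force: [-0.1, 0.2, -0.3]
gripper_width: 90.8
time_s: 2.82
ee_pos: [476.7, 119.4, 135.0]
ee_rot: [75.1, 89.8, 14.6]
force: [0.8, -0.6, 0.2]
gripper_width: 91.3
```

View pics/w2.png

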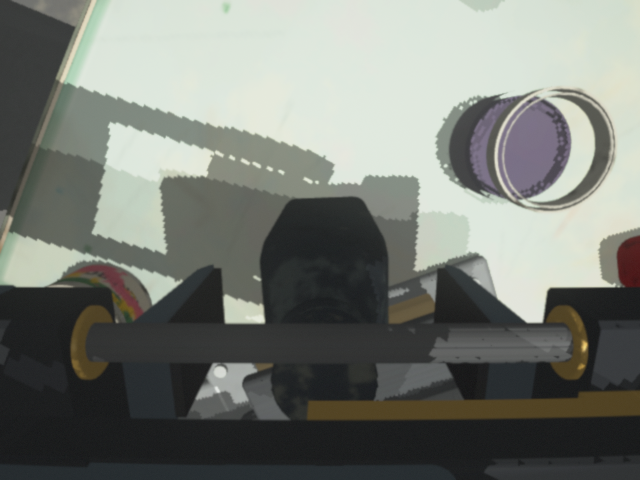

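The bottle, columns 262 to 388, is centred and square between the fingers. I close on it.

```bash
python3 -m creep '[{"translation":[0,0,0],"delta_rot":[0,0,0]},{"translation":[0,0,0],"delta_rot":[0,0,0]},{"translation":[0,0,0],"delta_rot":[0,0,0]},{"translation":[0,0,0],"delta_rot":[0,0,0]},{"translation":[0,0,0],"delta_rot":[0,0,0]}]' -1 30
python3 -m creep '[{"translation":[0,0,0],"delta_rot":[0,0,0]},{"translation":[0,0,0],"delta_rot":[0,0,0]},{"translation":[0,0,0],"delta_rot":[0,0,0]}]'
python3 -m creep '[{"translation":[0,0,0.5],"delta_rot":[0,0,0]},{"translation":[0,0,1],"delta_rot":[0,0,0]},{"translation":[0,0,1],"delta_rot":[0,0,0]},{"translation":[0,0,0],"delta_rot":[0,0,0]}]'
```

```text
time_s: 3.28
ee_pos: [475.2, 118.8, 133.1]
ee_rot: [82.3, 90.0, 21.7]
force: [-0.6, 0.2, 0.2]
gripper_width: 60.5
time_s: 3.53
ee_pos: [475.0, 118.8, 132.8]
ee_rot: [-116.2, 90.0, -176.8]
force: [0.2, 0.5, -1.4]
gripper_width: 51.7
time_s: 3.87
ee_pos: [476.7, 119.2, 160.4]
ee_rot: [73.9, 89.7, 13.2]
force: [0.2, 0.5, -3.3]
gripper_width: 51.5
```

```bash
python3 - <<'E'
from h import *
im,d,p=grab('wrist'); save(im,'w3')
im,d,p=grab('scene'); save(cv2.resize(im[150:330,200:420],(733,600)),'s3'); s=readout.state();print(s['force'],s['gripper_width'])
E
```

```text
[-0.62138195 -0.6726909  -3.9053684 ] 51.61925352571662
```

View pics/w3.png

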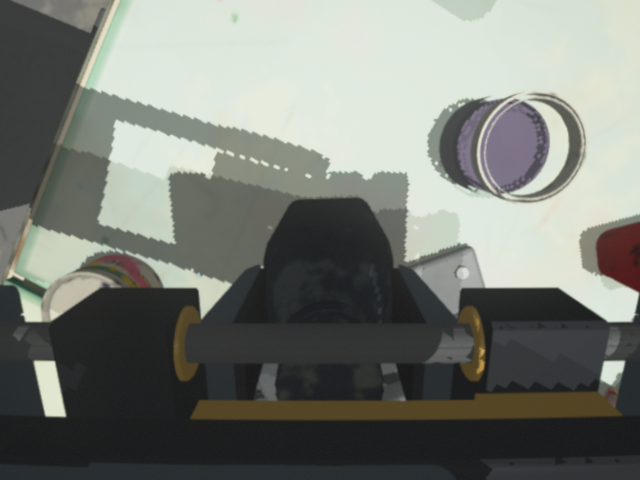

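View pics/s3.png

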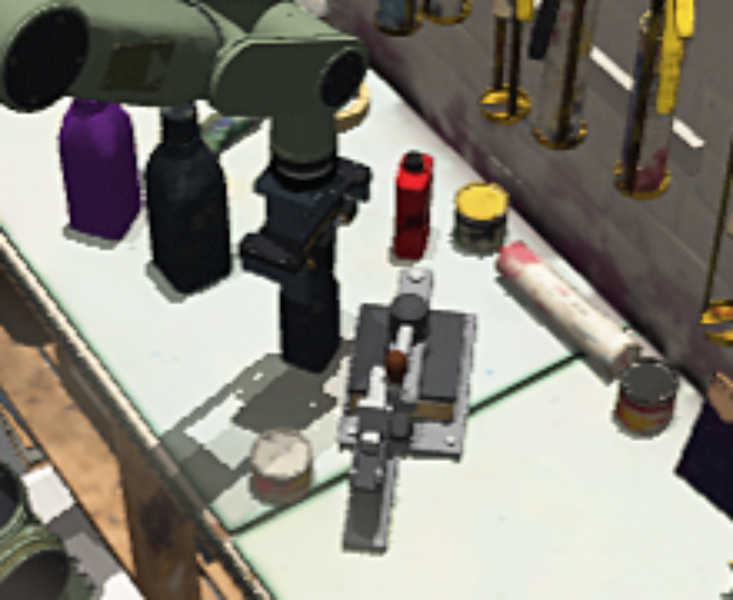

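The bottle is held upright, clear of the worktop, with about 3.9 N of weight on the wrist. I carry it to about (404,166).

```bash
python3 -m creep '[{"translation":[-1,0.7,0],"delta_rot":[0,0,0]},{"translation":[-1.6,1,0],"delta_rot":[0,0,0]},{"translation":[-1.6,1.1,0],"delta_rot":[0,0,0]},{"translation":[-1.6,1.1,0],"delta_rot":[0,0,0]},{"translation":[-1.3,0.8,0],"delta_rot":[0,0,0]}]'
python3 -m creep '[{"translation":[0,0,0],"delta_rot":[0,0,0]},{"translation":[0,0,-0.8],"delta_rot":[0,0,0]},{"translation":[0,0,-0.8],"delta_rot":[0,0,0]},{"translation":[0,0,-0.4],"delta_rot":[0,0,0]},{"translation":[0,0,0],"delta_rot":[0,0,0]}]'
python3 -m creep '[{"translation":[0,0,-0.2],"delta_rot":[0,0,0]},{"translation":[0,0,0],"delta_rot":[0,0,0]},{"translation":[0,0,0],"delta_rot":[0,0,0]}]'
python3 -c "
from h import *
print(readout.state()['force'])"
```

```text
time_s: 4.38
ee_pos: [401.6, 166.5, 157.4]
ee_rot: [-118.2, 89.9, -178.8]
force: [0.1, -0.1, -3.2]
gripper_width: 51.8
time_s: 4.8
ee_pos: [403.5, 165.2, 136.4]
ee_rot: [-96.7, 89.8, -157.4]
force: [-0.6, -0.3, -4.7]
gripper_width: 51.7
time_s: 5.05
ee_pos: [404.4, 165.7, 135.9]
ee_rot: [122.9, 90.0, 62.2]
force: [0.2, -0.2, -3.3]
gripper_width: 51.4
[ 0.2407853  -0.16882735 -3.29565879]
```

```bash
python3 -m creep '[{"translation":[0,0,-0.15],"delta_rot":[0,0,0]},{"translation":[0,0,0],"delta_rot":[0,0,0]}]'
python3 -m creep '[{"translation":[0,0,-0.1],"delta_rot":[0,0,0]},{"translation":[0,0,0],"delta_rot":[0,0,0]},{"translation":[0,0,0],"delta_rot":[0,0,0]}]'
```

```text
time_s: 5.22
ee_pos: [404.3, 165.7, 134.4]
ee_rot: [76.1, 90.0, 15.5]
force: [-0.6, -0.8, -4.4]
gripper_width: 51.7
time_s: 5.47
ee_pos: [404.1, 165.8, 133.5]
ee_rot: [68.6, 90.0, 8.0]
force: [-0.5, 0.1, -3.5]
gripper_width: 51.5
```

```bash
python3 -m creep '[{"translation":[0,0,-0.1],"delta_rot":[0,0,0]},{"translation":[0,0,0],"delta_rot":[0,0,0]},{"translation":[0,0,0],"delta_rot":[0,0,0]}]'
python3 -m creep '[{"translation":[0,0,-0.1],"delta_rot":[0,0,0]},{"translation":[0,0,0],"delta_rot":[0,0,0]},{"translation":[0,0,0],"delta_rot":[0,0,0]}]'
```

```text
time_s: 5.72
ee_pos: [404.3, 165.9, 132.8]
ee_rot: [86.1, 90.0, 25.5]
force: [-0.9, 0.1, -0.4]
gripper_width: 51.6
time_s: 5.97
ee_pos: [404.4, 165.9, 132.7]
ee_rot: [82.3, 89.9, 21.7]
force: [-1.6, -0.9, 7.4]
gripper_width: 51.6
```

The bottle touched down: the force went from -3.5 to +7.4 N. I release it and retreat straight up.

```bash
python3 -m creep '[{"translation":[0,0,0],"delta_rot":[0,0,0]},{"translation":[0,0,0],"delta_rot":[0,0,0]},{"translation":[0,0,0],"delta_rot":[0,0,0]},{"translation":[0,0,0],"delta_rot":[0,0,0]},{"translation":[0,0,0],"delta_rot":[0,0,0]}]' 1
python3 -m creep '[{"translation":[0,0,0],"delta_rot":[0,0,0]},{"translation":[0,0,2],"delta_rot":[0,0,0]},{"translation":[0,0,3],"delta_rot":[0,0,0]},{"translation":[0,0,4],"delta_rot":[0,0,0]},{"translation":[0,0,4],"delta_rot":[0,0,0]}]'
python3 - <<'E'
from h import *
im,d,p=grab('wrist'); save(im,'w4')
im,d,p=grab('scene'); save(cv2.resize(im[150:330,200:420],(733,600)),'s4')
for n in('wrist','scene'):
    im,W=cloud(n)
    m=(np.hypot(W[...,0]-404,W[...,1]-166)<48)&(W[...,2]>20)&(W[...,2]<187); p=W[m]
    for lo,hi in((20,70),(70,120),(120,166),(166,187)):
        q=p[(p[:,2]>lo)&(p[:,2]<hi)]; 
        if len(q)>5: print(n,lo,len(q),q.mean(0).round(1),cv2.minAreaRect(q[:,:2].astype(np.float32)))
E
```

```text
time_s: 6.38
ee_pos: [404.2, 165.8, 131.4]
ee_rot: [73.9, 90.0, 13.3]
force: [-0.2, -0.6, -0.4]
gripper_width: 82.3
time_s: 6.8
ee_pos: [403.4, 165.5, 262.4]
ee_rot: [-98.4, 89.9, -159.0]
force: [0.9, 0.0, 0.9]
gripper_width: 91.0
wrist 20 364 [389.4 190.5  46.4] ((390.2889709472656, 189.2232208251953), (53.8689079284668, 4.326634883880615), 30.46470069885254)
wrist 70 1060 [392.6 185.3 105.3] ((403.3995056152344, 166.51109313964844), (56.79068374633789, 56.9241828918457), 30.31026840209961)
wrist 120 3116 [398.1 176.5 137.2] ((403.04058837890625, 167.12144470214844), (53.887935638427734, 51.570045471191406), 30.457164764404297)
wrist 166 2448 [403.2 167.7 183.1] ((403.9126892089844, 166.2583770751953), (31.233989715576172, 31.117488861083984), 6.5558342933654785)
scene 20 156 [394.8 146.2  46.3] ((400.4759826660156, 147.6731719970703), (52.084136962890625, 74.49890899658203), 73.83136749267578)
scene 70 166 [394.9 146.2  95.8] ((400.3856201171875, 145.64247131347656), (48.53015899658203, 74.87474060058594), 78.46212005615234)
scene 120 158 [398.9 152.4 137.7] ((401.77703857421875, 158.44564819335938), (49.89226531982422, 54.09625244140625), 31.2448673248291)
scene 166 47 [402.8 160.8 177.9] ((403.92193603515625, 162.6112823486328), (28.734071731567383, 38.10120391845703), 15.367463111877441)
```

View pics/s4.png

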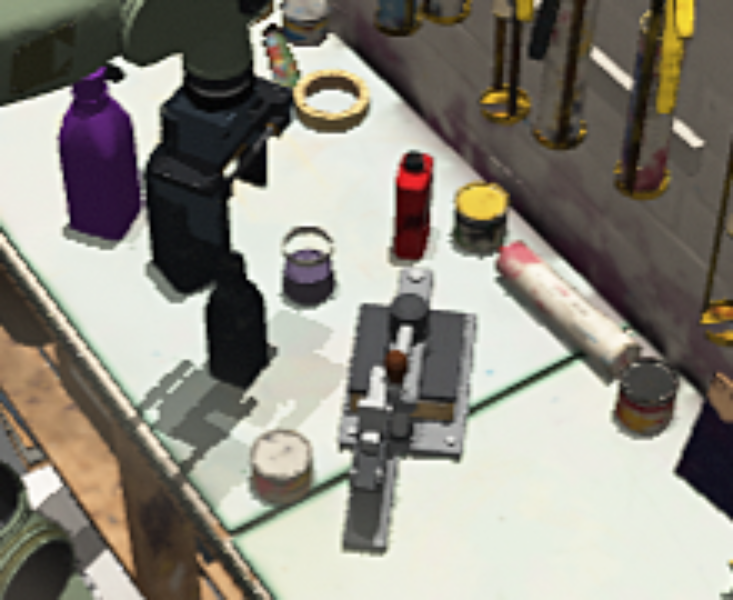

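View pics/w4.png

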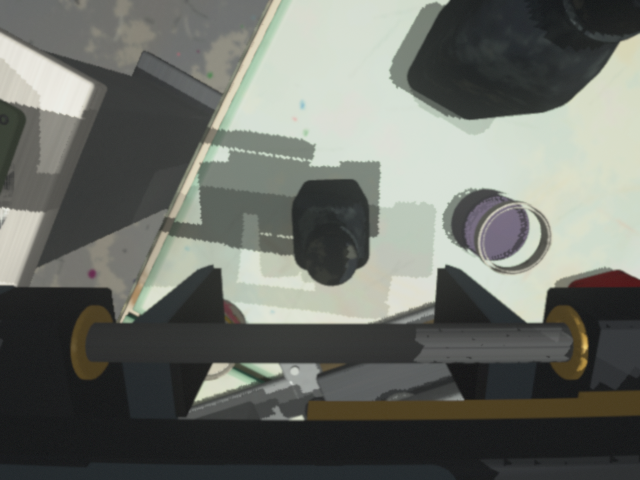

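The bottle stands upright at (404,166), 202 mm from the screw axis. Next I go beyond the bolt tab, at a height where the wrist camera can see it.

```bash
python3 -m creep '[{"translation":[0,0,3],"delta_rot":[0,0,0.04]},{"translation":[1,-3.4,1],"delta_rot":[0,0,0.04]},{"translation":[1,-3.4,0],"delta_rot":[0,0,0.04]},{"translation":[1,-3.4,0],"delta_rot":[0,0,0.04]},{"translation":[1,-3.4,0],"delta_rot":[0,0,0.04]}]' -0.1
python3 -m creep '[{"translation":[1,-3.4,0],"delta_rot":[0,0,0.04]},{"translation":[1,-3.4,0],"delta_rot":[0,0,0.04]},{"translation":[1,-3.4,0],"delta_rot":[0,0,0.04]},{"translation":[1,-3.4,0],"delta_rot":[0,0,0.04]},{"translation":[1,-3.4,0],"delta_rot":[0,0,0]}]'
python3 -m creep '[{"translation":[0,0,0],"delta_rot":[0,0,0]},{"translation":[0,0,0],"delta_rot":[0,0,0]},{"translation":[0,0,0],"delta_rot":[0,0,0]}]'
python3 - <<'E'
from h import *
im,d,p=grab('wrist'); save(im,'w5')
s=readout.state(); print(s['ee_pos'],s['qpos'],s['gripper_width'])
from scipy.spatial.transform import Rotation as Ro
R=Ro.from_euler('xyz',s['ee_rot'],degrees=True).as_matrix(); print(R.round(3))
im,W=cloud('wrist'); ok=~np.isnan(W[...,0])
for n,m in dict(tab=(W[...,2]>150)&(W[...,2]<175)&(np.hypot(W[...,0]-428,W[...,1]+87)<40),knob=(W[...,2]>155)&(W[...,2]<170)&(np.hypot(W[...,0]-489,W[...,1]+43)<25)).items():
    q=W[m]; print(n,len(q)); 
    if len(q)>5: print(q.mean(0),cv2.minAreaRect(q[:,:2].astype(np.float32)),cv2.minEnclosingCircle(q[:,:2].astype(np.float32)))
E
```

```text
time_s: 7.32
ee_pos: [444.2, 28.5, 301.1]
ee_rot: [77.6, 90.0, 28.7]
force: [0.1, 0.2, -0.2]
gripper_width: 60.9
time_s: 7.73
ee_pos: [494.1, -142.0, 300.6]
ee_rot: [-169.3, 89.9, 150.8]
force: [1.1, 0.9, -0.4]
gripper_width: 41.2
time_s: 7.98
ee_pos: [493.7, -139.7, 300.7]
ee_rot: [-179.8, 89.9, 140.2]
force: [-0.2, 0.5, -0.3]
gripper_width: 40.7
[ 493.69854546 -139.24499334  301.00586929] [-1.70578923e+01  1.04658777e+01  8.98669376e+01  3.63864585e-02
  7.97369571e+01 -6.71186671e+01] 40.90500443860019
[[-0.001  0.642  0.767]
 [ 0.001  0.767 -0.642]
 [-1.     0.    -0.001]]
tab 795
[428.24358546 -84.63950385 168.49045798] ((428.13604736328125, -84.56303405761719), (11.35822868347168, 29.457725524902344), 49.98261642456055) ((428.166259765625, -84.59888458251953), 14.867863655090332)
knob 1191
[487.86765388 -41.99680915 162.64600098] ((488.9654235839844, -41.31138229370117), (25.955181121826172, 25.857969284057617), 50.119407653808594) ((488.6669616699219, -41.009090423583984), 13.676383018493652)
```

View pics/w5.png

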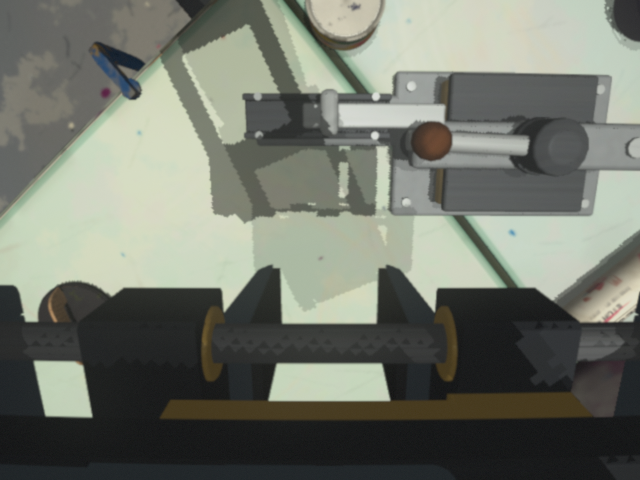

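The wrist view shows the tab at (330,110) and the knob at (432,140). The tab measures (428.2,-84.6,168.5) at 50°, 11x29 mm, which matches the description. I move over it and descend.

```bash
python3 -m creep '[{"translation":[-2.2,1.8,0],"delta_rot":[0,0,0]},{"translation":[-2.2,1.8,0],"delta_rot":[0,0,0]},{"translation":[-2.1,1.8,0],"delta_rot":[0,0,0]},{"translation":[0,0,-3],"delta_rot":[0,0,0]},{"translation":[0,0,-3.5],"delta_rot":[0,0,0]}]'
python3 -m creep '[{"translation":[0,0,-2.5],"delta_rot":[0,0,0]},{"translation":[0,0,-1.5],"delta_rot":[0,0,0]},{"translation":[0,0,0],"delta_rot":[0,0,0]},{"translation":[0,0,0],"delta_rot":[0,0,0]},{"translation":[0,0,0],"delta_rot":[0,0,0]}]'
```

```text
time_s: 8.45
ee_pos: [429.6, -84.4, 238.6]
ee_rot: [30.2, 89.5, -9.5]
force: [0.2, -0.0, 0.1]
gripper_width: 40.9
time_s: 8.87
ee_pos: [429.9, -85.7, 197.8]
ee_rot: [31.2, 89.9, -8.7]
force: [-0.4, 0.8, -0.1]
gripper_width: 41.1
```

Nearly centred. I lower to TCP z of about 150 and close.

```bash
python3 -m creep '[{"translation":[-0.1,0.1,-2],"delta_rot":[0,0,0]},{"translation":[0,0,-1.5],"delta_rot":[0,0,0]},{"translation":[0,0,-1.2],"delta_rot":[0,0,0]},{"translation":[0,0,0],"delta_rot":[0,0,0]},{"translation":[0,0,0],"delta_rot":[0,0,0]}]'
python3 -m creep '[{"translation":[0,0,0],"delta_rot":[0,0,0]},{"translation":[0,0,0],"delta_rot":[0,0,0]},{"translation":[0,0,0],"delta_rot":[0,0,0]},{"translation":[0,0,0],"delta_rot":[0,0,0]},{"translation":[0,0,0],"delta_rot":[0,0,0]}]' -1 20
python3 -m creep '[{"translation":[0,0,0],"delta_rot":[0,0,0]},{"translation":[0,0,0],"delta_rot":[0,0,0]},{"translation":[0,0,0],"delta_rot":[0,0,0]}]'
```

```text
time_s: 9.28
ee_pos: [428.8, -85.2, 150.5]
ee_rot: [32.4, 89.9, -7.5]
force: [0.2, -0.5, -0.3]
gripper_width: 41.2
time_s: 9.7
ee_pos: [428.5, -85.2, 149.9]
ee_rot: [43.8, 89.9, 3.8]
force: [-0.1, -0.7, 2.5]
gripper_width: 11.8
time_s: 9.95
ee_pos: [428.5, -85.2, 149.9]
ee_rot: [45.0, 89.9, 5.0]
force: [1.6, 0.3, 4.6]
gripper_width: 11.5
```

```bash
python3 -m creep '[{"translation":[-0.5,-0.6,0],"delta_rot":[0,0,0]},{"translation":[-0.6,-0.7,0],"delta_rot":[0,0,0]},{"translation":[-0.6,-0.7,0],"delta_rot":[0,0,0]},{"translation":[-0.5,-0.6,0],"delta_rot":[0,0,0]},{"translation":[-0.3,-0.4,0],"delta_rot":[0,0,0]}]'
python3 -m creep '[{"translation":[-0.3,-0.35,0],"delta_rot":[0,0,0]},{"translation":[-0.1,-0.1,0],"delta_rot":[0,0,0]},{"translation":[0,0,0],"delta_rot":[0,0,0]},{"translation":[0,0,0],"delta_rot":[0,0,0]}]'
```

```text
time_s: 10.37
ee_pos: [402.6, -116.0, 149.9]
ee_rot: [56.4, 89.9, 16.4]
force: [0.9, 3.1, 6.4]
gripper_width: 11.6
time_s: 10.7
ee_pos: [399.8, -119.3, 149.9]
ee_rot: [77.0, 89.8, 36.9]
force: [4.7, 7.2, 4.7]
gripper_width: 12.0
```

Drawn 44.6 mm and the force is rising, so the bolt is at its stop. I release and lift.

```bash
python3 -m creep '[{"translation":[0,0,0],"delta_rot":[0,0,0]},{"translation":[0,0,0],"delta_rot":[0,0,0]},{"translation":[0,0,0],"delta_rot":[0,0,0]},{"translation":[0,0,0],"delta_rot":[0,0,0]},{"translation":[0,0,0],"delta_rot":[0,0,0]}]' 0.1
python3 -m creep '[{"translation":[0,0,1],"delta_rot":[0,0,0]},{"translation":[0,0,3],"delta_rot":[0,0,0]},{"translation":[0,0,4],"delta_rot":[0,0,0]},{"translation":[0,0,2],"delta_rot":[0,0,0]},{"translation":[0,0,0],"delta_rot":[0,0,0]}]'
python3 - <<'E'
from h import *
grab('top'); im,W=cloud('top'); save(cv2.resize(im[140:330,180:420],(758,600)),'t6')
q=W[(W[...,2]>155)&(W[...,2]<172)&(np.hypot(W[...,0]-399,W[...,1]+119)<25)];print(len(q),q.mean(0))
im,d,p=grab('wrist'); im,W=cloud('wrist'); save(im,'w6')
for c,r in(((399,-119),30),((489,-41),25)):
    q=W[(W[...,2]>152)&(W[...,2]<175)&(np.hypot(W[...,0]-c[0],W[...,1]-c[1])<r)];print(len(q),q.mean(0) if len(q) else 0)
s=readout.state(); print(s['ee_pos'],s['qpos'],s['gripper_width'])
E
```

```text
time_s: 11.12
ee_pos: [398.6, -120.0, 149.2]
ee_rot: [-133.3, 89.9, -173.3]
force: [-0.9, 0.0, 0.1]
gripper_width: 42.6
time_s: 11.53
ee_pos: [401.6, -120.7, 253.9]
ee_rot: [20.0, 89.4, -19.9]
force: [0.5, -0.2, -0.0]
gripper_width: 50.3
0 [nan nan nan]
1005 [ 397.84697149 -117.27706845  167.64447006]
1187 [482.85341046 -40.51005202 161.24671315]
[ 399.0448525  -119.82535589  249.59298974] [-1.82885416e+01  2.93693858e+00  1.06134143e+02 -9.70254089e-03
  7.08773839e+01 -6.83078042e+01] 50.7365691246605<stdin>:3: RuntimeWarning: Mean of empty slice.
  ret = um.true_divide(
```

View pics/t6.png

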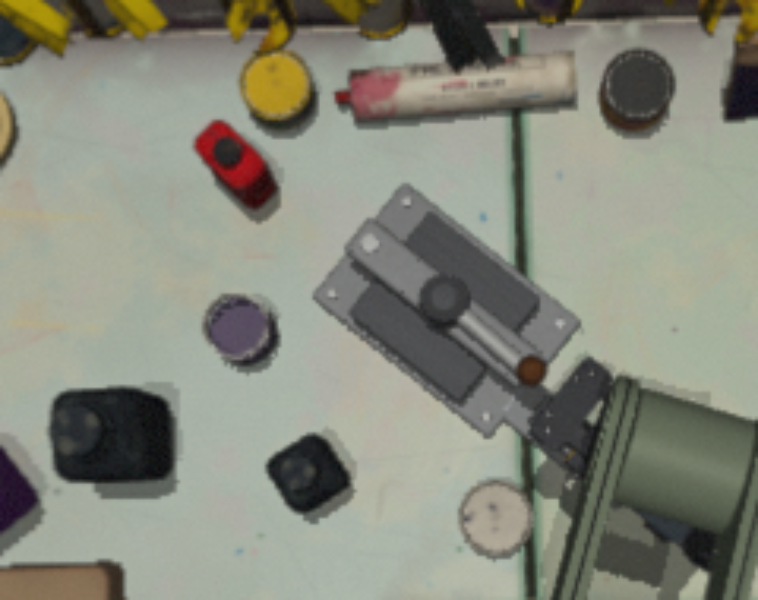

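View pics/w6.png

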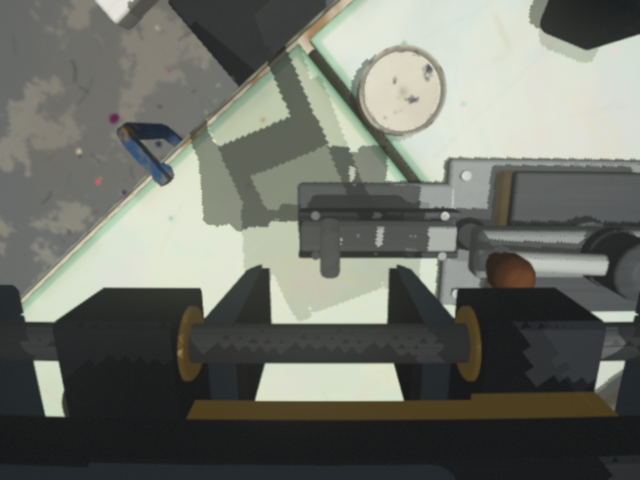

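The bolt tab is drawn: it now stands at (398,-117), which is about 44 mm. The knob is near (488,-41). I move above the knob and turn the jaws to about 120°.

```bash
python3 -m creep '[{"translation":[0.9,0.8,0],"delta_rot":[0,0,0.12]},{"translation":[0.9,0.8,0],"delta_rot":[0,0,0.12]},{"translation":[0.9,0.8,0],"delta_rot":[0,0,0.12]},{"translation":[0.9,0.8,0],"delta_rot":[0,0,0.12]},{"translation":[0.9,0.8,0],"delta_rot":[0,0,0.12]}]'
python3 -m creep '[{"translation":[0.9,0.8,0],"delta_rot":[0,0,0.12]},{"translation":[0.9,0.8,0],"delta_rot":[0,0,0.12]},{"translation":[0.9,0.8,0],"delta_rot":[0,0,0.12]},{"translation":[0.9,0.8,0],"delta_rot":[0,0,0.12]},{"translation":[0.8,0.7,0],"delta_rot":[0,0,0.12]}]'
python3 -m creep '[{"translation":[0,0,0],"delta_rot":[0,0,0]},{"translation":[0,0,0],"delta_rot":[0,0,0]},{"translation":[0,0,0],"delta_rot":[0,0,0]}]'
python3 - <<'E'
from h import *
s=readout.state(); print(s['ee_pos'],s['qpos'],s['gripper_width'])
from scipy.spatial.transform import Rotation as Ro
print(Ro.from_euler('xyz',s['ee_rot'],degrees=True).as_matrix().round(3))
E
```

```text
time_s: 12.05
ee_pos: [443.3, -79.2, 247.3]
ee_rot: [175.5, 89.7, 170.2]
force: [0.1, 0.2, -0.4]
gripper_width: 50.1
time_s: 12.47
ee_pos: [487.5, -40.2, 247.1]
ee_rot: [145.3, 89.7, 174.4]
force: [0.0, -0.1, 1.1]
gripper_width: 49.9
time_s: 12.72
ee_pos: [487.1, -40.9, 248.3]
ee_rot: [150.0, 89.8, 178.6]
force: [-0.1, -0.3, -0.6]
gripper_width: 50.1
[487.07750408 -40.91411116 248.26068004] [-6.14007207e+00  9.83596972e+00  9.82603150e+01 -1.53226379e-02
  7.20787331e+01 -1.24766621e+02] 50.14774408476585
[[-0.003 -0.479  0.878]
 [ 0.     0.878  0.479]
 [-1.     0.002 -0.003]]
```

```bash
python3 -m creep '[{"translation":[0.1,0,-3],"delta_rot":[0,0,0]},{"translation":[0,0,-3],"delta_rot":[0,0,0]},{"translation":[0,0,-2.5],"delta_rot":[0,0,0]},{"translation":[0,0,-1.5],"delta_rot":[0,0,0]},{"translation":[0,0,0],"delta_rot":[0,0,0]}]'
python3 -m creep '[{"translation":[0,0,0],"delta_rot":[0,0,0]},{"translation":[0,0,0],"delta_rot":[0,0,0]},{"translation":[0,0,0],"delta_rot":[0,0,0]},{"translation":[0,0,0],"delta_rot":[0,0,0]},{"translation":[0,0,0],"delta_rot":[0,0,0]}]' -1 12
```

```text
time_s: 13.13
ee_pos: [485.8, -40.9, 146.1]
ee_rot: [145.8, 89.5, 174.4]
force: [-0.6, 0.1, 1.1]
gripper_width: 50.5
time_s: 13.55
ee_pos: [489.9, -40.8, 150.7]
ee_rot: [-33.9, 89.9, -5.1]
force: [0.1, -0.0, 4.2]
gripper_width: 27.3
```

Knob gripped at 27 mm width. I compute the arc.

```bash
python3 - <<'E'
from h import *
s=readout.state(); print(s['ee_pos'],s['force'],s['torque'])
c=np.array([557.3,34.8])
a0=np.deg2rad(-132); a1=np.deg2rad(-240.0)
a=np.linspace(a0,a1,21); p=c+103*np.stack([np.cos(a),np.sin(a)],1)
p=np.round((p-p[0])/10,1); print(np.diff(a)[0]); print(np.round(np.diff(p,axis=0),2).tolist()); print(p[-1])
E
```

```text
[489.86559768 -40.81256839 150.7487941 ] [ 0.07361229 -0.04560509  4.22798957] [0.0546621  0.13622077 0.00513825]
-0.0942477796076937
[[-0.7, 0.7], [-0.6, 0.7], [-0.6, 0.8], [-0.4, 0.9], [-0.4, 0.9], [-0.3, 0.9], [-0.2, 0.9], [-0.2, 1.0], [0.0, 1.0], [0.0, 0.9], [0.2, 1.0], [0.2, 0.9], [0.4, 0.9], [0.4, 0.9], [0.5, 0.9], [0.5, 0.8], [0.7, 0.7], [0.7, 0.7], [0.7, 0.6], [0.8, 0.5]]
[ 1.7 16.6]
```

```bash
python3 -m creep '[{"translation":[-0.7,0.7,0],"delta_rot":[0,0,-0.094]},{"translation":[-0.6,0.7,0],"delta_rot":[0,0,-0.094]},{"translation":[-0.6,0.8,0],"delta_rot":[0,0,-0.094]},{"translation":[-0.4,0.9,0],"delta_rot":[0,0,-0.094]},{"translation":[-0.4,0.9,0],"delta_rot":[0,0,-0.094]}]'
```

```text
time_s: 13.97
ee_pos: [462.9, -1.4, 150.8]
ee_rot: [-39.0, 89.8, -37.4]
force: [1.1, -3.0, 2.9]
gripper_width: 26.8
```

```bash
python3 -c "
from h import *
import numpy as np
s=readout.state(); d=s['ee_pos'][:2]-np.array([557.3,34.8]); print(np.hypot(*d),np.degrees(np.arctan2(d[1],d[0])),s['force'],s['gripper_width'],s['qpos'])"
```

```text
101.12384987700511 -158.99935033797993 [ 1.13750814 -3.0167441   2.85580017] 26.817097262914782 [ -1.50832495  12.1340876  110.55838999  -0.16029366  57.12132531
 -93.04147746]
```

Following well with low forces. I continue.

```bash
python3 -m creep '[{"translation":[-0.3,0.9,0],"delta_rot":[0,0,-0.094]},{"translation":[-0.2,0.9,0],"delta_rot":[0,0,-0.094]},{"translation":[-0.2,1.0,0],"delta_rot":[0,0,-0.094]},{"translation":[0,1.0,0],"delta_rot":[0,0,-0.094]},{"translation":[0,0.9,0],"delta_rot":[0,0,-0.094]}]'
python3 -m creep '[{"translation":[0.2,1.0,0],"delta_rot":[0,0,-0.094]},{"translation":[0.2,0.9,0],"delta_rot":[0,0,-0.094]},{"translation":[0.4,0.9,0],"delta_rot":[0,0,-0.094]},{"translation":[0.4,0.9,0],"delta_rot":[0,0,-0.094]},{"translation":[0.5,0.9,0],"delta_rot":[0,0,-0.094]}]'
python3 -c "
from h import *
import numpy as np
s=readout.state(); d=s['ee_pos'][:2]-np.array([557.3,34.8]); print(np.hypot(*d),np.degrees(np.arctan2(d[1],d[0])),s['force'],s['gripper_width'],s['qpos'])"
```

```text
time_s: 14.38
ee_pos: [456.7, 45.8, 150.8]
ee_rot: [1.2, 89.7, -24.1]
force: [3.5, -3.6, 1.0]
gripper_width: 27.0
time_s: 14.8
ee_pos: [473.0, 91.4, 150.7]
ee_rot: [5.3, 89.8, -46.9]
force: [0.2, -5.9, 4.7]
gripper_width: 27.0
101.52127928577188 146.11852320924126 [ 0.19285002 -5.87638122  4.67985863] 26.95307227345727 [  9.69583436  13.77379732 108.28250867  -0.22610712  57.81765533
 -27.9629622 ]
```

```bash
python3 -m creep '[{"translation":[0.5,0.8,0],"delta_rot":[0,0,-0.094]},{"translation":[0.7,0.7,0],"delta_rot":[0,0,-0.094]},{"translation":[0.7,0.7,0],"delta_rot":[0,0,-0.094]},{"translation":[0.7,0.6,0],"delta_rot":[0,0,-0.094]},{"translation":[0.6,0.4,0],"delta_rot":[0,0,-0.05]}]'
python3 -m creep '[{"translation":[0.2,0.1,0],"delta_rot":[0,0,0]},{"translation":[0.1,0.1,0],"delta_rot":[0,0,0]},{"translation":[0,0,0],"delta_rot":[0,0,0]}]'
python3 -c "
from h import *
import numpy as np
s=readout.state(); d=s['ee_pos'][:2]-np.array([557.3,34.8]); print(np.hypot(*d),np.degrees(np.arctan2(d[1],d[0])),s['force'],s['gripper_width'],s['qpos'])"
```

```text
time_s: 15.22
ee_pos: [505.2, 122.7, 150.7]
ee_rot: [14.5, 89.7, -62.1]
force: [0.0, -8.2, 5.1]
gripper_width: 27.4
time_s: 15.47
ee_pos: [507.1, 124.2, 150.7]
ee_rot: [-12.0, 89.7, -88.4]
force: [-2.3, -7.5, 6.8]
gripper_width: 27.0
102.54366498586457 119.31801524888189 [-2.32019366 -7.53019752  6.80180212] 27.003207225688868 [ 12.66150759  17.25987278 103.19905624  -0.30160639  59.59205447
  -0.83621962]
```

```bash
python3 -m creep '[{"translation":[0.2,0.1,0],"delta_rot":[0,0,0]},{"translation":[0.2,0.1,0],"delta_rot":[0,0,0]},{"translation":[0.1,0.1,0],"delta_rot":[0,0,0]},{"translation":[0,0,0],"delta_rot":[0,0,0]}]'
```

```text
time_s: 15.8
ee_pos: [507.2, 124.7, 150.2]
ee_rot: [-60.9, 89.1, -137.1]
force: [-11.5, -13.2, 14.1]
gripper_width: 27.2
```

The stop is felt: no more motion while the force rises. I release and lift off.

```bash
python3 -m creep '[{"translation":[-0.2,-0.1,0],"delta_rot":[0,0,0]},{"translation":[0,0,0],"delta_rot":[0,0,0]},{"translation":[0,0,0],"delta_rot":[0,0,0]},{"translation":[0,0,0],"delta_rot":[0,0,0]},{"translation":[0,0,0],"delta_rot":[0,0,0]}]' 0.1
python3 -m creep '[{"translation":[0,0,1],"delta_rot":[0,0,0]},{"translation":[0,0,3],"delta_rot":[0,0,0]},{"translation":[0,0,4],"delta_rot":[0,0,0]},{"translation":[0,0,4],"delta_rot":[0,0,0]},{"translation":[0,0,2],"delta_rot":[0,0,0]}]'
python3 -m creep '[{"translation":[-2,-3.5,1],"delta_rot":[0,0,0]},{"translation":[-2,-3.5,0],"delta_rot":[0,0,0]},{"translation":[-2,-3.5,0],"delta_rot":[0,0,0]},{"translation":[-2,-3.5,0],"delta_rot":[0,0,0]},{"translation":[-2,-3.5,0],"delta_rot":[0,0,0]}]'
python3 -m creep '[{"translation":[-1,-3.5,0],"delta_rot":[0,0,0]},{"translation":[0,-3.5,0],"delta_rot":[0,0,0]},{"translation":[0,-3.5,0],"delta_rot":[0,0,0]},{"translation":[0,0,0],"delta_rot":[0,0,0]},{"translation":[0,0,0],"delta_rot":[0,0,0]}]'
python3 - <<'E'
from h import *
grab('top'); im,W=cloud('top'); save(cv2.resize(im[140:330,180:420],(758,600)),'t8')
c=np.array([557.3,34.8])
q=W[(W[...,2]>155)&(W[...,2]<172)&(np.hypot(W[...,0]-505,W[...,1]-124)<40)];print('knob',len(q),q.mean(0)); d=q.mean(0)[:2]-c; print('theta',np.deg2rad(-130-np.degrees(np.arctan2(d[1],d[0]))+360))
q=W[(W[...,2]>155)&(W[...,2]<175)&(np.hypot(W[...,0]-405,W[...,1]+115)<45)];print('tab',len(q),q.mean(0) if len(q) else 0)
q=W[(W[...,2]>176)&(W[...,2]<190)&(np.hypot(W[...,0]-404,W[...,1]-166)<40)];print('cap',len(q),q.mean(0))
im,d,p=grab('scene'); save(cv2.resize(im[150:330,200:420],(733,600)),'s8')
print(readout.state())
E
```

```text
time_s: 16.22
ee_pos: [510.5, 128.7, 149.5]
ee_rot: [102.5, 90.0, 26.1]
force: [-0.5, -0.6, 0.2]
gripper_width: 50.1
time_s: 16.63
ee_pos: [511.8, 128.9, 295.3]
ee_rot: [90.4, 89.5, 14.0]
force: [1.4, 0.0, -0.2]
gripper_width: 50.2
time_s: 17.05
ee_pos: [409.1, -47.8, 300.4]
ee_rot: [64.0, 89.9, -12.3]
force: [0.6, -1.1, -0.3]
gripper_width: 49.8
time_s: 17.47
ee_pos: [400.1, -152.9, 300.0]
ee_rot: [95.2, 90.0, 18.5]
force: [-0.0, -0.4, -0.5]
gripper_width: 50.2
knob 69 [505.47594531 123.20504428 162.28996606]
theta 1.913241744843642
tab 44 [ 399.15907478 -118.48229814  167.80006268]
cap 97 [403.61334897 164.8410716  183.13064706]
{'time_s': 17.5667, 'qpos': array([-2.22542327e+01,  2.38195609e+00,  9.94459372e+01,  4.28382013e-02,
        7.81668999e+01, -3.58475595e+01]), 'qvel': array([ 1.38519675, -0.1854028 ,  0.38331396, -0.23563233, -0.20394904,
       -0.18951139]), 'effort': array([-7.91917406e-01, -2.62090963e+01, -2.41500449e+01, -5.05513934e-03,
        5.85878408e-02,  7.84753556e-04]), 'ee_pos': array([ 400.19898903, -151.08036543,  299.78824543]), 'ee_rot': array([137.07795585,  89.9577497 ,  60.66250007]), 'force': array([-0.33547484,  0.84791012, -0.17383721]), 'torque': array([-0.09397202, -0.01969878,  0.03630449]), 'gripper_width': 50.044974533389}
```

View pics/t8.png

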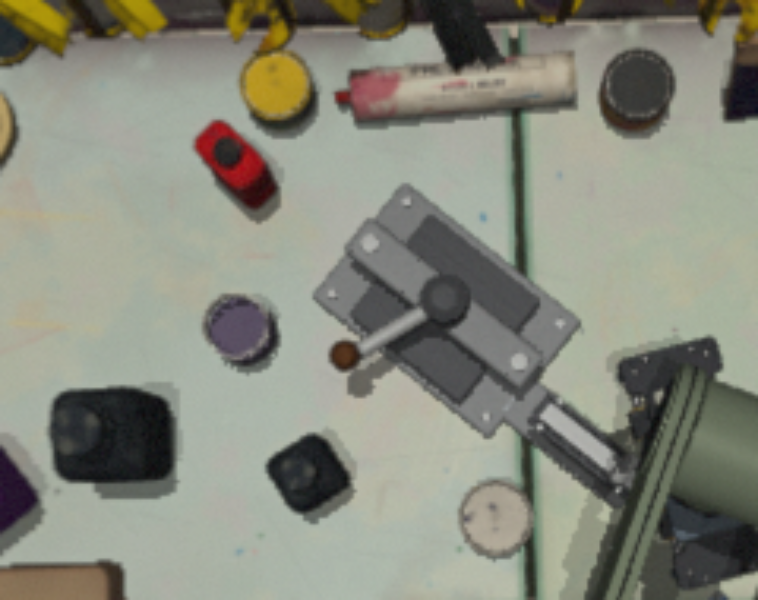

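View pics/s8.png

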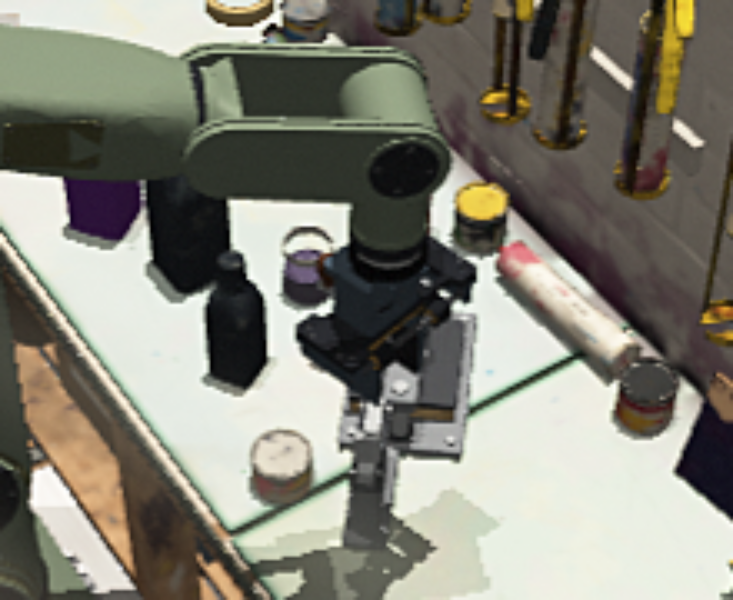

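The handle is at about 1.91 rad, where the stop was felt, and the bolt is drawn about 44.6 mm. The bottle is upright and the bystanders have not moved. I hand in.

```bash
python3 -c "
from workcell import env; print(env.job_done())"
```

```text
the job is handed in; nothing more can be done
None
```

The press job is done and handed in at about 17.6 s of the 67 s allowed. The hand-in gives no verdict, so the figures below are my own measurements.

- **Bottle:** The small black bottle stood in the handle's swing. I set it upright at about (404, 165) mm, roughly 200 mm from the screw axis.
- **Bolt:** I drew it by its tab until the force rose at its stop. The cameras put the draw at about 44.6 mm of 45.
- **Handle:** I swung it by the knob until it stopped moving and the force climbed. The last top view puts it at about 1.91 rad of 1.92.
- **Surroundings:** In the last pictures the can, jar, tin and ink tube look unmoved. The brayer and baren lay outside the last crops, away from where the arm worked. The gripper is clear of everything, with wrist force near zero.

One reading disagreed: the bottle gripped at 51.5 mm instead of 58, because its shoulder tapers at the height I held it. It did not slip.

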